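# Feed a slat under the drill-guide bridge

## Task

Load the pale wooden slat into the drilling jig by pushing it with the fingertips: bring it flat along the dark wooden fence and slide it under the low metal bridge until its front end rests against the red end stop, with its side close along the fence. Only push: the slat must stay flat on the jig's grey bed, never picked up or tipped. Leave everything else around it where it is, and finish clear of it all.

Things in the scene. Friction and masses are not known exactly. Their poses are not given: they have to be found in the camera images.
- jig: Fixed drilling jig; place and heading vary. Origin: underside of its bed, near the centre. All jig numbers are mm in its own axes, z up from the table; the slat is fed along its +x. Grey bed: x -210 to 200, y -75 to 75, top at z = 18, open at the -x end and on the +y side.
- fence (a point): Dark wooden fence on the jig, along the whole -y side: y -75 to -45, top at z = 32 (jig axes). This point lies on its guiding face at bed height, at x = -80, y = -45, z = 18.
- mouth (a point): Middle of the front of the opening under the aluminium bridge, at bed height: x = 60, y = -11, z = 18 (jig axes). Bridge: x 60 to 120, y -75 to 50, underside z = 35 (17 above the bed), top z = 49, two brass bushings up to z = 57. Its leg, y 23 to 50, leaves an opening 68 wide between fence (y = -45) and leg.
- stop (a point): Foot of the stop face, x = 180, y = -15, z = 18 (jig axes), of the red end stop: x 180 to 200, y -45 to 40, top at z = 40.
- home (a point): Point on the jig (jig axes) where the centre of the slat's underside lies when it is home: x = 80, y = -15, z = 18 mm in the jig's frame. A slat at home reaches from x = -20 to 180, so 80 mm of it still stand out in front of the bridge.
- slat: Pale wooden slat, 200 long (its x), 60 wide (its y), 14 thick (its z), about 0.12 kg, loose. Origin: the centre of its underside. It starts flat on the bed in front of the bridge, 30 to 60 mm or so short of it, off the fence by about 10 to 35 mm and a little askew (up to about 8 degrees), its x roughly along the jig's x. It slides easily (under 2 N).
- pin_jar: Bystander, to be left alone (sizes in mm): clear jar with a green lid, 34 wide, 50 high, standing on the jig's bed beside the bridge's leg and the stop. Origin: centre of its underside.
- sanding_block: Bystander, to be left alone (sizes in mm): cork sanding block 105 x 62 x 37, lying beyond the fence side of the jig. Origin: centre of its underside.
- glue: Bystander, to be left alone (sizes in mm): white glue bottle, yellow label, orange cap, 60 wide, 170 high. Origin: centre of its underside.
- try_square: Bystander, to be left alone (sizes in mm): try square, dark wood stock 120 x 30 x 28 with a 200 long steel blade. Origin: underside of the middle of its stock.
- mallet: Bystander, to be left alone (sizes in mm): wooden mallet, head 70 x 130 x 75, handle 200 long. Origin: underside of the middle of its head.
Things that resemble listed ones, but are neither listed nor needed, are in the scene too. There is more than one size of the slat; the job needs the smallest.

How it is judged:
On the way:
1. the slat's front end is under the bridge, lying flat, between fence and leg (x of slat in the frame of home between -0.1 and -0.03 m and y of slat in the frame of home between -0.006 and 0.011 m and z of slat in the frame of home below 0.004 m and angle between slat's own z axis and vertical below 0.05 rad), for 0.05 s.
At the end, for the whole second after the job is handed in: The slat lies flat on the bed under the bridge, its front end within 5 mm of the red stop, its side within 5 mm of the fence and parallel to it within 2 degrees, at rest (x of slat in the frame of home between -0.005 and 0.004 m and y of slat in the frame of home between -0.004 and 0.005 m and z of slat in the frame of home between -0.003 and 0.003 m and angle between the x axis of slat and the x axis of jig, either way round below 0.035 rad and angle between slat's own z axis and vertical below 0.03 rad and linear speed of slat below 0.01 m/s); the robot touches nothing.
It fails at once if the slat is lifted more than 6 mm off the bed (z of slat in the frame of home above 0.006 m).
It fails at once if the slat is tipped by more than 6 degrees (angle between slat's own z axis and vertical above 0.105 rad).
It fails at once if the slat falls off the bed (z of slat in the frame of home below -0.008 m).
It fails at once if a bystander (jar, sanding block, glue, square, mallet) is shifted by more than 20 mm (distance of any of pin_jar, sanding_block, glue, try_square, mallet from where it was at the start of the episode above 0.02 m).
It also fails if it takes over 43 s, if anything falls off the work surface, if the arm or the gripper's body presses on something with over 40 N, if the wrist force passes 120 N, or if a joint passes its speed limit or range.

## Robot

A 6-joint arm with a two-finger parallel gripper is mounted at the origin on the work surface. World frame = base frame: x ahead of the robot, y to its left, z up, the work surface at z = 0. Lengths are in m, angles in rad, forces in N, time in s.
With the tool pointing down it reaches from about 0.35 to 0.925 m from the base axis. Payload 6.4 kg.
Tool frame: the origin (TCP) lies at the very end of the fingers, on their centre line; the grasp point (between the pads) lies 19 mm behind it (env.grip_depth is the distance from the TCP to the grasp point, in m); z points along the fingers, y is the direction in which the jaws open and shut (so a half turn about z gives the same grasp; the last joint's range is limited). The gripper opens to 85 mm and grips with 20 to 120 N. Pads are 22 mm wide; open, the fingers measure 114 mm over their backs; the gripper's body (76 mm by 85 mm) begins 54 mm behind the grasp point. The pads swing forward as they close: fully open they stand 13 mm farther back than shut.
Start: joints at [1.007, 0.245, 1.558, -0, 1.339, -0.174], TCP at [0.247, 0.601, 0.231] pointing down, gripper open.
Joint ranges: [-3.13, 3.13], [-1.02, 2.26], [0.13, 2.54], [-0.95, 4.09], [0.21, 2.88], [-2.74, 2.74]. Speed limits (rad/s): [2.57, 2.57, 3.14, 3.14, 3.14, 3.14].

## Interface

Orientations are given as a rotation vector (axis times angle).
In Python, from station import env gives the robot as it stands.
- The arm moves only by the shell command python3 -m jog 'ROWS' [FORCE]. ROWS is JSON, a list of rows, each an object with "xyz": the shift along the tool's x, y, z in m, a list of three; "twist": the turn, a rotation vector about the tool's x, y, z in degrees, a list of three; "claw": the opening in per cent of the stroke, from 0 (shut) to 100 (fully open). In form: [{"xyz": [dx, dy, dz], "twist": [ax, ay, az], "claw": claw}, ...]. A call has 1 to 5 rows; each row is the pose to reach, as a shift and turn from the pose measured when the call began, along the tool's axes at that moment; what a row does not reach only later rows make up. A row lasts 1/10 s, in which the tool goes at most 50 mm and 8.59 degrees, less where a joint would pass 70% of its speed; a pose out of reach is approached as far as the arm can. A call with a gripper value outside its range is refused whole. The fingers move at their own pace and stop on an object; FORCE is the grip in N (left out, the last holds). Time passes only in rows, so rows that repeat a pose let the fingers close. It gives the time, the measured TCP pose, the force and the opening at its end, in the units of the state.
- env.get_state(): the state, without advancing time (a new reading comes with each control period).
- env.get_image(name): name is "scene" or "top" or "wrist"; returns the picture (480x640x3 uint8, red, green, blue); there is no depth.
- env.get_calibration(name): a dict with "mtx" (3x3 intrinsics, pixels), "extrinsics" (4x4, takes a point from world to camera coordinates); the wrist camera has in their place "T_tool_cam" (4x4, takes a point from camera to tool coordinates, whose origin is the TCP and whose axes are the flange's). Camera axes: x right, y up, looking along -z (the intrinsics and any distortion apply to the point x, -y, -z); pixel columns grow to the right and rows downward; lengths in m; the calibration is good to about 2 mm. A picture is of the moment at which its call begins: read the wrist's pose just before it. get_calibration takes no time and is no camera call.
- env.close_job(): hands the job in, once; it reports no verdict.
The state is a dict: "time": time; "qpos": joint angles; "dq": joint speeds; "tau": joint torques, N m; "eef_pos": TCP position; "tcp_rot": TCP orientation; "ft_force": force on the tool from outside, world axes, zero at the start; "wrist_torque": the same for the moment, N m; "opening": finger opening in m.
Only numpy, scipy, OpenCV 4.12 (cv2) and the standard library are available. Lean on these libraries where they do the work, as an engineer would, in place of code of your own. Each camera call takes 0.05 s, during which the arm holds its last target.

## Working session

There is one attempt and no reset: what is moved stays moved. The work goes in short steps, Python scripts to look and compute and a shell command to move; the robot and the scene stay as the last step left them, time stands still between calls to the robot, and variables do not carry over. Pictures are saved under pics/ and viewed, and the job is handed in when it is done.

```bash
ls; mkdir -p pics; python3 - <<'E'
from station import env
import cv2
s=env.get_state()
print(s['time'],s['eef_pos'],s['tcp_rot'],s['opening'],s['qpos'])
for n in("scene","top","wrist"):
    im=env.get_image(n); cv2.imwrite(f"pics/{n}0.png",im[:,:,::-1])
    print(n,{k:v.tolist() if hasattr(v,'tolist') else v for k,v in env.get_calibration(n).items()})
E
```

```text
pics
0.0 [0.2466758  0.60075238 0.23014521] [-6.08339719e-01 -3.08135969e+00  2.94380317e-03] 0.08541579110039797 [ 1.00689979e+00  2.45847625e-01  1.55903945e+00  2.85466606e-05
  1.33872612e+00 -1.74064955e-01]
scene {'mtx': [[479.92105164354234, 0.0, 322.451652085767], [0.0, 479.92105164354234, 243.8280387071562], [0.0, 0.0, 1.0]], 'extrinsics': [[0.4543596800078975, 0.8907298896193135, -0.01255169000121162, -0.25981037610571495], [-0.5445738359258274, 0.2888816259127646, 0.7873923694290079, 0.22157333744599716], [0.7049798709240931, -0.35092402304311254, 0.6163243558736634, -1.4334077981922664], [0.0, 0.0, 0.0, 1.0]]}
top {'mtx': [[433.68548667332016, 0.0, 324.0738473209891], [0.0, 433.68548667332016, 239.52848995580476], [0.0, 0.0, 1.0]], 'extrinsics': [[-0.026789885852561323, -0.9993790014618944, 0.02288915579556911, 0.02173467324591716], [0.9814553332006989, -0.02194791603753803, 0.1904303492448477, -0.5085949828567933], [-0.18980972300678442, 0.027566291347155884, 0.9814338330389122, -1.0326509719633796], [0.0, 0.0, 0.0, 1.0]]}
wrist {'mtx': [[357.74150685865004, 0.0, 321.88559214196096], [0.0, 357.74150685865004, 234.61713322702872], [0.0, 0.0, 1.0]], 'T_tool_cam': [[9.309814749652893e-05, 0.952042137550293, 0.3059669257638838, 0.07969222724049776], [0.9999991646983942, 0.00030580724604699935, -0.0012558202262451738, -0.0008126875371904374], [-0.0012891606755226436, 0.30596678710375635, -0.9520413138378795, -0.1431528226552723], [0.0, 0.0, 0.0, 1.0]]}
```

View pics/scene0.png

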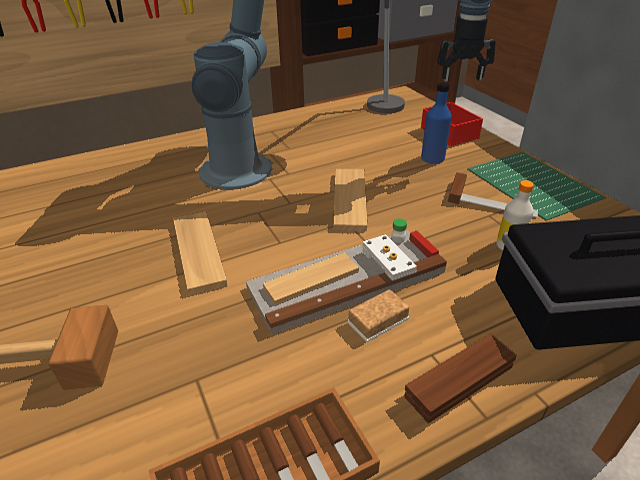

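View pics/top0.png

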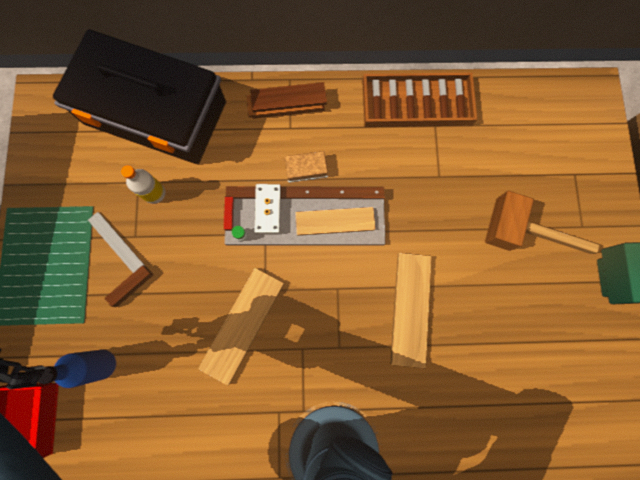

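View pics/wrist0.png

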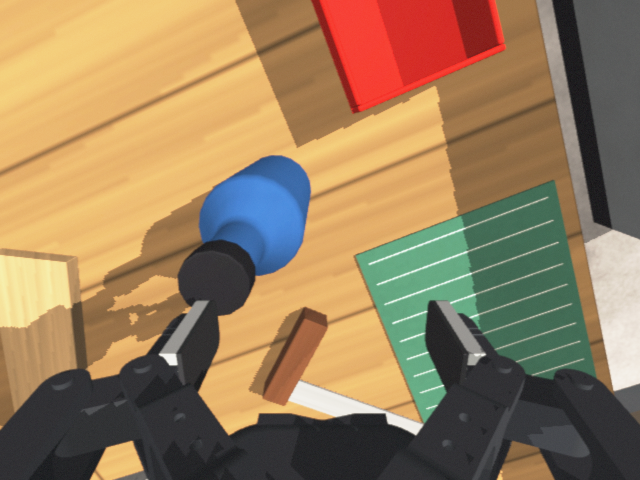

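Pale boards that could be the slat, in the top picture: (336,221) on the jig, (242,325) and (412,310) on the table. The last two are bigger and lie off the jig, so I choose (336,221) and check it in a close crop.

```bash
python3 - <<'E'
import cv2
im=cv2.imread('pics/top0.png')
c=im[175:255,215:395]; cv2.imwrite('pics/topcrop.png',cv2.resize(c,None,fx=4.4,fy=4.4,interpolation=cv2.INTER_CUBIC))
im=cv2.imread('pics/scene0.png')
c=im[210:340,240:450]; cv2.imwrite('pics/scenecrop.png',cv2.resize(c,None,fx=3.8,fy=3.8,interpolation=cv2.INTER_CUBIC))
E
```

```text
(no output)
```

View pics/topcrop.png

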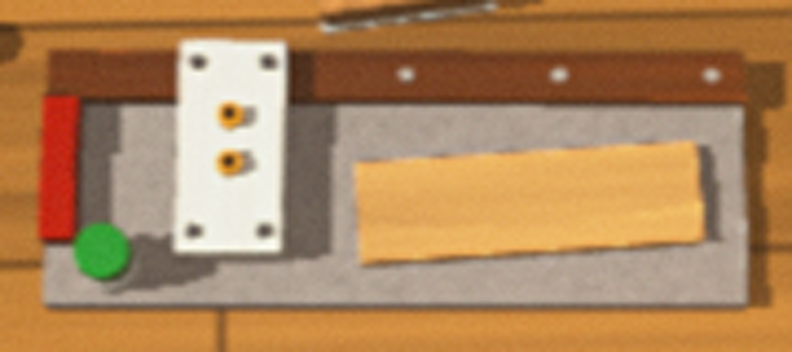

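View pics/scenecrop.png

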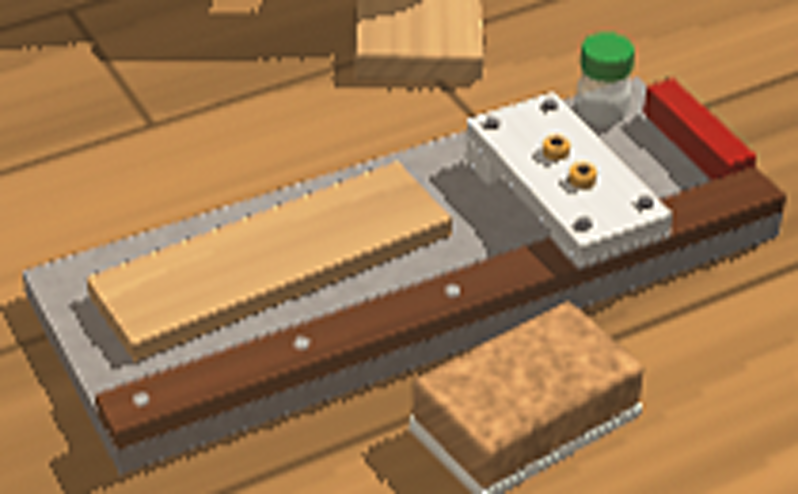

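The crop shows the small slat on the grey bed, ahead of the bridge. In the top crop its corners are at (354,164), (362,265), (697,142) and (704,240). Next I fit the jig and slat poses from these corners.

```bash
cat > h.py <<'E'
import numpy as np, cv2
from scipy.optimize import least_squares
from station import env
def proj(n,P,T=None):
    c=env.get_calibration(n); M=np.array(c['mtx'])
    if T is None: E=np.array(c['extrinsics'])
    else: E=np.linalg.inv(T@np.array(c['T_tool_cam']))
    p=np.c_[P,np.ones(len(P))]@E.T
    x,y,z=p[:,0],-p[:,1],-p[:,2]
    return np.c_[M[0,0]*x/z+M[0,2],M[1,1]*y/z+M[1,2]]
def W(q,P):
    c,s=np.cos(q[2]),np.sin(q[2]);P=np.asarray(P,float)/1000
    return np.c_[q[0]+c*P[:,0]-s*P[:,1],q[1]+s*P[:,0]+c*P[:,1],P[:,2]]
def fit(obs,z0=0,q0=(0.55,0,1.57)):
    def r(q): return np.concatenate([(proj(n,W(q,np.array(P)+[0,0,z0]),*T)-U).ravel() for n,P,U,*T in obs])
    s=least_squares(r,q0,loss='soft_l1'); return s.x,r(s.x)
def uncrop(a,f,o): return (np.array(a,float)+.5)/f-.5+np.array(o)
def injig(qj,q):
    c,s=np.cos(qj[2]),np.sin(qj[2]);d=np.array(q[:2])-qj[:2]
    return 1000*(c*d[0]+s*d[1]),1000*(-s*d[0]+c*d[1]),np.degrees(q[2]-qj[2])
E
cat > m0.py <<'E'
from h import *
JT=[[-210,75,18],[200,75,18],[-210,-75,32],[200,-75,32],[-210,-45,32],[200,-45,40],[180,-45,40],[200,40,40],[180,40,40],[120,-75,49],[60,-75,49],[120,50,49],[60,50,49]]
UT=uncrop([(748,306),(43,306),(744,50),(48,52),(744,102),(44,96),(79,97),(38,239),(74,241),(180,41),(287,43),(174,250),(281,252)],4.4,(215,175))
JS=[[-210,75,18],[-210,-75,32],[-210,-45,32],[200,-75,32],[60,-75,49],[60,50,49],[120,50,49],[120,-75,49],[200,-45,40]]
US=uncrop([(25,272),(117,444),(97,400),(785,198),(578,250),(468,118),(555,92),(670,212),(756,155)],3.8,(240,210))
S=[[100,-30,14],[100,30,14],[-100,-30,14],[-100,30,14]]
ST=uncrop([(354,164),(362,265),(697,142),(704,240)],4.4,(215,175))
SS=uncrop([(452,222),(402,162),(133,345),(90,278)],3.8,(240,210))
for nm,o,s in (('top',[('top',JT,UT)],[('top',S,ST)]),('scene',[('scene',JS,US)],[('scene',S,SS)]),('both',[('top',JT,UT),('scene',JS,US)],[('top',S,ST),('scene',S,SS)])):
    q,r=fit(o); qs,rs=fit(s,18); print(nm,q.round(4),abs(r).max().round(2),qs.round(4),abs(rs).max().round(2),np.round(injig(q,qs),1))
E
python3 m0.py
```

```text
top [0.579  0.061  1.5497] 0.69 [ 0.5608 -0.0206  1.6192] 0.4 [-81.9  16.5   4. ]
scene [0.581  0.0601 1.5575] 1.33 [ 0.5633 -0.0199  1.6057] 1.28 [-80.2  16.6   2.8]
both [0.5796 0.0608 1.5526] 2.25 [ 0.5618 -0.0201  1.614 ] 1.12 [-81.3  16.4   3.5]
```

```bash
cat >> h.py <<'E'
from scipy.spatial.transform import Rotation as Ro
QJ=np.array([0.5796,0.0608,1.5526])
def go(x,y,z,tooly=None,QJ=QJ,say=True):
    "target TCP in jig mm; tooly: jig-heading of tool y axis deg. z above table mm"
    s=env.get_state();R=Ro.from_rotvec(s['tcp_rot']);p=s['eef_pos']
    t=W(QJ,[[x,y,z]])[0]; d=R.inv().apply(t-p)
    xj=np.array([np.cos(QJ[2]),np.sin(QJ[2]),0]);yj=np.array([-xj[1],xj[0],0])
    tw=None
    if tooly is not None:
        ty=xj*np.cos(np.radians(tooly))+yj*np.sin(np.radians(tooly));tz=np.array([0,0,-1.]);tx=np.cross(ty,tz)
        tw=np.degrees((R.inv()*Ro.from_matrix(np.c_[tx,ty,tz])).as_rotvec()).round(2)
    dj=np.array(injig(QJ,[p[0],p[1],0]))[:2]
    print('t',round(s['time'],2),'jig',dj.round(1),'z',(p[2]*1000).round(1),'F',np.round(s['ft_force'],1),'open',round(s['opening'],4),'xyz',d.round(4),'tw',tw)
    return R
E
python3 - <<'E'
from h import *
R=go(-60,100,120,0); print(R.as_matrix().round(3)); go(-60,100,120,180);go(-60,100,120,90);go(-60,100,120,-90)
print(env.get_state()['qpos'])
E
```

```text
t 0.15 jig [533.9 342.6] z 230.4 F [-0.5 -0.2  0.4] open 0.0851 xyz [-0.4417 -0.4651  0.111 ] tw [ -0.08  -0.03 -21.29]
[[-0.925  0.38  -0.001]
 [ 0.38   0.925 -0.001]
 [ 0.    -0.001 -1.   ]]
t 0.15 jig [533.9 342.6] z 230.4 F [-0.5 -0.2  0.4] open 0.0851 xyz [-0.4417 -0.4651  0.111 ] tw [-4.0000e-02  1.1000e-01  1.5871e+02]
t 0.15 jig [533.9 342.6] z 230.4 F [-0.5 -0.2  0.4] open 0.0851 xyz [-0.4417 -0.4651  0.111 ] tw [-4.0000e-02 -9.0000e-02 -1.1129e+02]
t 0.15 jig [533.9 342.6] z 230.4 F [-0.5 -0.2  0.4] open 0.0851 xyz [-0.4417 -0.4651  0.111 ] tw [-8.000e-02  4.000e-02  6.871e+01]
[ 1.00688001e+00  2.45652993e-01  1.55872097e+00  9.23639220e-07
  1.33871311e+00 -1.74117581e-01]
```

```bash
python3 -m jog '[{"xyz":[0,0,-0.04],"twist":[0,0,0],"claw":0},{"xyz":[0,0,-0.07],"twist":[0,0,0],"claw":0},{"xyz":[-0.03,-0.03,-0.07],"twist":[0,0,-5],"claw":0},{"xyz":[-0.06,-0.06,-0.07],"twist":[0,0,-10],"claw":0},{"xyz":[-0.09,-0.095,-0.07],"twist":[0,0,-15],"claw":0}]' && python3 -c "
from h import *
go(-60,100,120,0)"
```

```text
time: 0.65
eef_pos: [0.2942, 0.4777, 0.3003]
tcp_rot: [-0.194, -3.135, 0.002]
ft_force: [-0.0, 0.3, 0.7]
opening: 0.0125
t 0.65 jig [411.6 292.9] z 300.3 F [-0.   0.3  0.7] open 0.0125 xyz [-0.2414 -0.4485  0.1809] tw [-0.09 -0.03 -6.02]
```

```bash
python3 -m jog '[{"xyz":[-0.024,-0.042,0],"twist":[0,0,-3],"claw":0},{"xyz":[-0.048,-0.085,0],"twist":[0,0,-6],"claw":0},{"xyz":[-0.072,-0.127,0],"twist":[0,0,-6],"claw":0},{"xyz":[-0.096,-0.17,0],"twist":[0,0,-6],"claw":0},{"xyz":[-0.12,-0.212,0],"twist":[0,0,-6],"claw":0}]' && python3 -c "
from h import *
go(-60,100,120,0)"
```

```text
time: 1.15
eef_pos: [0.3873, 0.2507, 0.3005]
tcp_rot: [-0.029, -3.141, 0.002]
ft_force: [1.2, 0.0, 1.2]
opening: 0.0001
t 1.15 jig [186.4 195.7] z 300.5 F [1.2 0.  1.2] open 0.0001 xyz [-0.0958 -0.2461  0.1808] tw [-0.08 -0.03 -0.  ]
```

```bash
python3 -m jog '[{"xyz":[-0.018,-0.045,0.005],"twist":[0,0,0],"claw":0},{"xyz":[-0.036,-0.09,0.02],"twist":[0,0,0],"claw":0},{"xyz":[-0.054,-0.135,0.035],"twist":[0,0,0],"claw":0},{"xyz":[-0.072,-0.18,0.05],"twist":[0,0,0],"claw":0},{"xyz":[-0.09,-0.225,0.065],"twist":[0,0,0],"claw":0}]' && python3 -m jog '[{"xyz":[-0.006,-0.021,0.03],"twist":[0,0,0],"claw":0},{"xyz":[-0.006,-0.021,0.07],"twist":[0,0,0],"claw":0},{"xyz":[-0.006,-0.021,0.1],"twist":[0,0,0],"claw":0},{"xyz":[-0.006,-0.021,0.11],"twist":[0,0,0],"claw":0}]' && python3 -c "
from h import *
go(-75,68,26,0)
for n in ('wrist','scene'): cv2.imwrite(f'pics/{n}1.png',env.get_image(n)[:,:,::-1])"
```

```text
time: 1.65
eef_pos: [0.4722, 0.0251, 0.2362]
tcp_rot: [-0.029, -3.141, 0.002]
ft_force: [0.3, 1.1, -0.1]
opening: -0.0
time: 2.05
eef_pos: [0.4751, 0.0042, 0.1225]
tcp_rot: [-0.03, -3.135, -0.0]
ft_force: [-0.4, 0.2, 0.0]
opening: 0.0
t 2.05 jig [-58.5 103.4] z 122.5 F [-0.4  0.2  0. ] open 0.0 xyz [-0.0361 -0.0164  0.0963] tw [ 0.01 -0.39 -0.06]
```

View pics/wrist1.png

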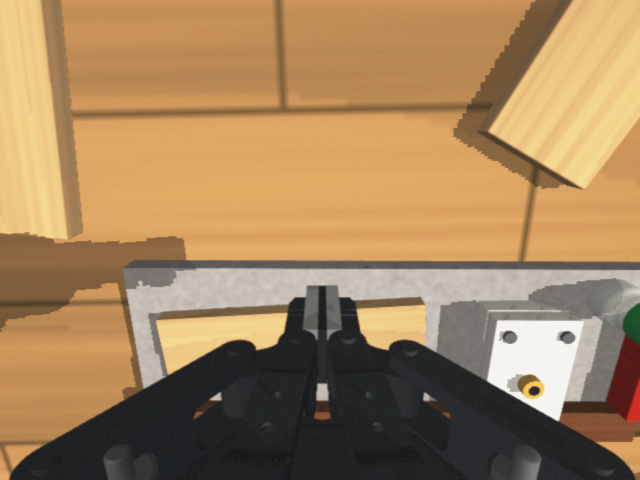

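View pics/scene1.png

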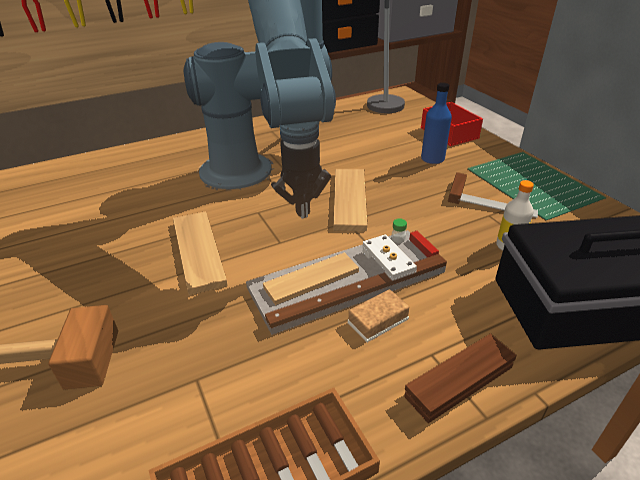

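```bash
python3 -m jog '[{"xyz":[-0.03,-0.016,0.02],"twist":[0,-0.4,0],"claw":0},{"xyz":[-0.036,-0.0165,0.06],"twist":[0,-0.4,0],"claw":0},{"xyz":[-0.036,-0.0165,0.085],"twist":[0,-0.4,0],"claw":0},{"xyz":[-0.036,-0.0165,0.096],"twist":[0,-0.4,0],"claw":0},{"xyz":[-0.036,-0.0165,0.096],"twist":[0,-0.4,0],"claw":0}]' && python3 -c "
from h import *
go(-75,28,25,0)
for n in ('wrist','scene'): cv2.imwrite(f'pics/{n}2.png',env.get_image(n)[:,:,::-1])
im=cv2.imread('pics/scene2.png')[190:340,220:450];cv2.imwrite('pics/scene2c.png',cv2.resize(im,None,fx=3.4,fy=3.4,interpolation=cv2.INTER_CUBIC))"
```

```text
time: 2.65
eef_pos: [0.5122, -0.0128, 0.0289]
tcp_rot: [0.028, 3.138, -0.001]
ft_force: [-0.7, -0.2, -0.2]
opening: -0.0004
t 2.65 jig [-74.8  66.1] z 28.9 F [-0.7 -0.2 -0.2] open -0.0004 xyz [-0.0381 -0.0002  0.0041] tw [-0.03  0.18  0.01]
```

View pics/wrist2.png

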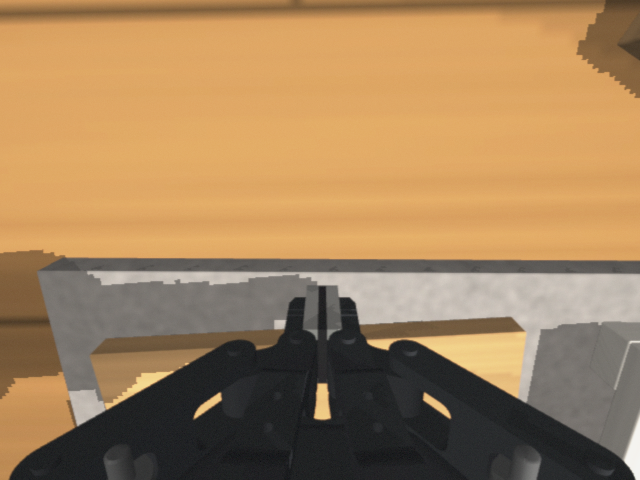

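View pics/scene2c.png

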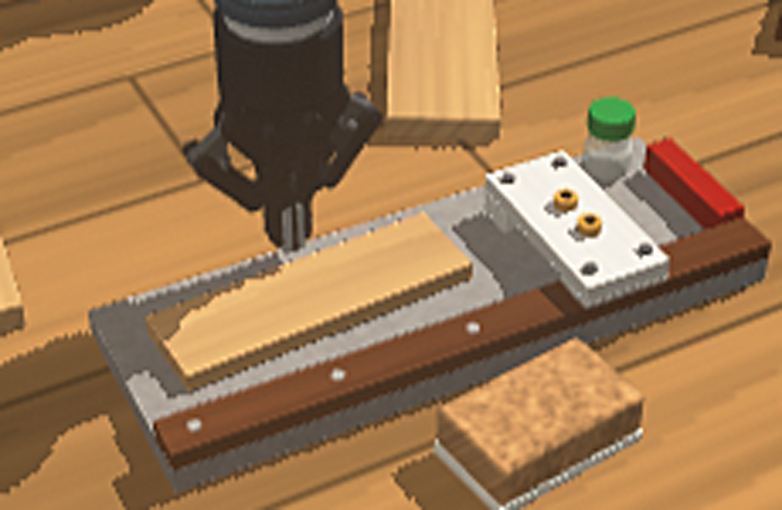

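The fingertips are down on the bed just off the slat's +y side, and the slat hasn't moved. Next I push it toward the fence.

```bash
python3 -m jog '[{"xyz":[-0.005,0,0.004],"twist":[0,0,0],"claw":0},{"xyz":[-0.012,0,0.004],"twist":[0,0,0],"claw":0},{"xyz":[-0.018,0,0.004],"twist":[0,0,0],"claw":0},{"xyz":[-0.024,0,0.004],"twist":[0,0,0],"claw":0},{"xyz":[-0.028,0,0.004],"twist":[0,0,0],"claw":0}]' && python3 -c "
from h import *
go(-75,28,25,0)"
```

```text
time: 3.25
eef_pos: [0.5424, -0.0138, 0.0272]
tcp_rot: [0.028, 3.134, -0.002]
ft_force: [-0.8, -0.2, 1.2]
opening: 0.0003
t 3.25 jig [-75.3  35.8] z 27.2 F [-0.8 -0.2  1.2] open 0.0003 xyz [-0.0078  0.0003  0.0023] tw [-0.09  0.42  0.02]
```

```bash
python3 -m jog '[{"xyz":[-0.002,0,0],"twist":[0,0,0],"claw":0},{"xyz":[-0.004,0,0],"twist":[0,0,0],"claw":0},{"xyz":[-0.006,0,0],"twist":[0,0,0],"claw":0},{"xyz":[-0.008,0,0],"twist":[0,0,0],"claw":0},{"xyz":[-0.008,0,0],"twist":[0,0,0],"claw":0}]' && python3 -c "
from h import *
go(-75,28,25,0)
for n in ('top','scene'): cv2.imwrite(f'pics/{n}3.png',env.get_image(n)[:,:,::-1])
im=cv2.imread('pics/scene3.png')[190:340,220:450];cv2.imwrite('pics/scene3c.png',cv2.resize(im,None,fx=3.4,fy=3.4,interpolation=cv2.INTER_CUBIC))"
```

```text
time: 3.75
eef_pos: [0.5506, -0.0139, 0.0272]
tcp_rot: [0.028, 3.134, -0.002]
ft_force: [-0.8, -0.1, -0.6]
opening: -0.0001
t 3.75 jig [-75.2  27.7] z 27.2 F [-0.8 -0.1 -0.6] open -0.0001 xyz [0.0004 0.0002 0.0022] tw [-0.08  0.43  0.01]
```

View pics/scene3c.png

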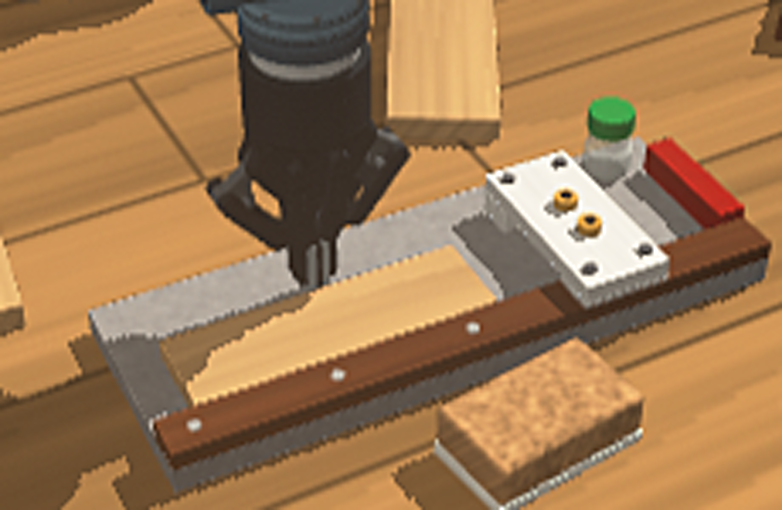

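The slat is almost at the fence, with a small gap perhaps left at the front. I push on in small steps until the force rises.

```bash
python3 -m jog '[{"xyz":[-0.0015,0,0.001],"twist":[0,0,0],"claw":0},{"xyz":[-0.003,0,0.001],"twist":[0,0,0],"claw":0},{"xyz":[-0.003,0,0.001],"twist":[0,0,0],"claw":0}]' && python3 -c "
from h import *
go(-75,28,25,0)"
```

```text
time: 4.15
eef_pos: [0.5508, -0.0138, 0.0257]
tcp_rot: [-0.027, -3.141, 0.002]
ft_force: [-10.7, -0.1, 8.1]
opening: -0.0001
t 4.15 jig [-75.1  27.5] z 25.7 F [-10.7  -0.1   8.1] open -0.0001 xyz [0.0005 0.0001 0.0007] tw [-0.07 -0.01  0.05]
```

The force rose to about 11 N, so the slat is flush. Now I back off, lift and look at it.

```bash
python3 -m jog '[{"xyz":[0.015,0,0],"twist":[0,0,0],"claw":0},{"xyz":[0.025,0,-0.02],"twist":[0,0,0],"claw":0},{"xyz":[0.025,-0.02,-0.065],"twist":[0,0,0],"claw":0},{"xyz":[0.025,-0.065,-0.075],"twist":[0,0,0],"claw":0},{"xyz":[0.02,-0.11,-0.075],"twist":[0,0,0],"claw":0}]' && python3 -m jog '[{"xyz":[0,-0.03,0],"twist":[0,0,0],"claw":0},{"xyz":[0,-0.04,0],"twist":[0,0,0],"claw":0}]' && python3 -c "
from h import *
go(-212,-12,26,0)
cv2.imwrite('pics/top4.png',env.get_image('top')[:,:,::-1])
im=cv2.imread('pics/top4.png')[175:255,215:395];cv2.imwrite('pics/top4c.png',cv2.resize(im,None,fx=4.4,fy=4.4,interpolation=cv2.INTER_CUBIC))
cv2.imwrite('pics/wrist4.png',env.get_image('wrist')[:,:,::-1])
"
```

```text
time: 4.65
eef_pos: [0.5307, -0.1249, 0.1041]
tcp_rot: [0.024, 3.136, -0.006]
ft_force: [1.5, -0.9, -0.1]
opening: -0.0003
time: 4.85
eef_pos: [0.5308, -0.168, 0.1053]
tcp_rot: [0.029, 3.133, -0.009]
ft_force: [0.0, 0.3, -0.6]
opening: 0.0
t 4.85 jig [-229.7   44.6] z 105.3 F [ 0.   0.3 -0.6] open 0.0 xyz [-0.0559  0.0182  0.0797] tw [-0.32  0.5  -0.02]
```

View pics/top4c.png

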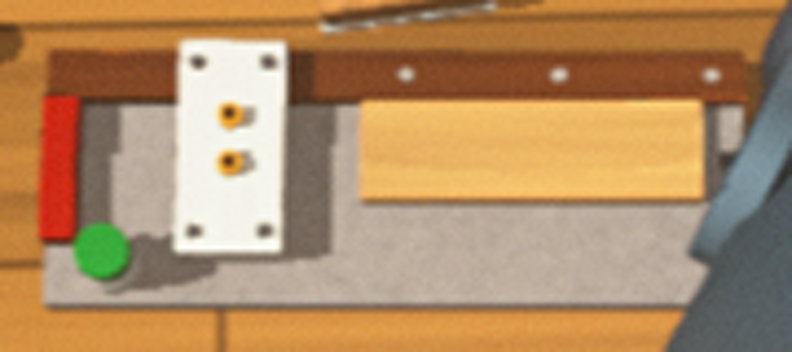

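View pics/wrist4.png

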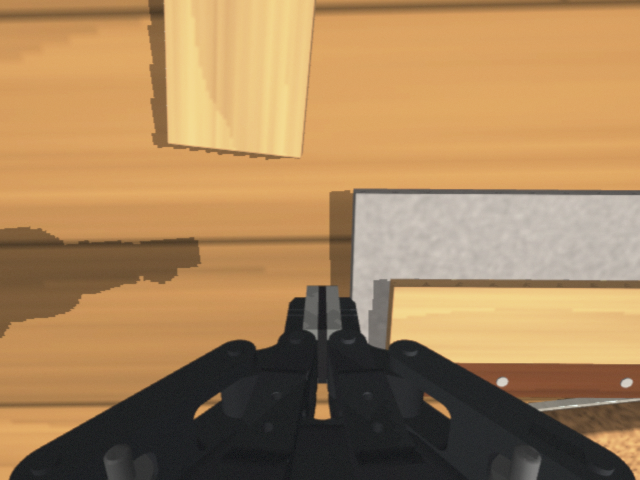

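The slat now lies flush along the fence: its front end is at crop x≈360, its rear at x≈703, and its long edge at row 100. Next the fingers go behind its rear end.

```bash
python3 -m jog '[{"xyz":[-0.045,0.01,0.01],"twist":[0,0.5,0],"claw":0},{"xyz":[-0.058,0.017,0.03],"twist":[0,0.5,0],"claw":0},{"xyz":[-0.058,0.017,0.06],"twist":[0,0.5,0],"claw":0},{"xyz":[-0.058,0.017,0.08],"twist":[0,0.5,0],"claw":0},{"xyz":[-0.058,0.017,0.08],"twist":[0,0.5,0],"claw":0}]' && python3 -c "
from h import *
go(-190,-14,25,0)
cv2.imwrite('pics/wrist5.png',env.get_image('wrist')[:,:,::-1])
im=env.get_image('scene')[190:340,220:450,::-1];cv2.imwrite('pics/scene5c.png',cv2.resize(im,None,fx=3.4,fy=3.4,interpolation=cv2.INTER_CUBIC))"
```

```text
time: 5.45
eef_pos: [0.586, -0.1469, 0.0206]
tcp_rot: [-0.024, -3.132, 0.0]
ft_force: [-0.4, -0.2, 0.1]
opening: 0.0001
t 5.45 jig [-207.6  -10.2] z 20.6 F [-0.4 -0.2  0.1] open 0.0001 xyz [-0.0038  0.0176 -0.0045] tw [-0.01 -0.56  0.15]
```

View pics/scene5c.png

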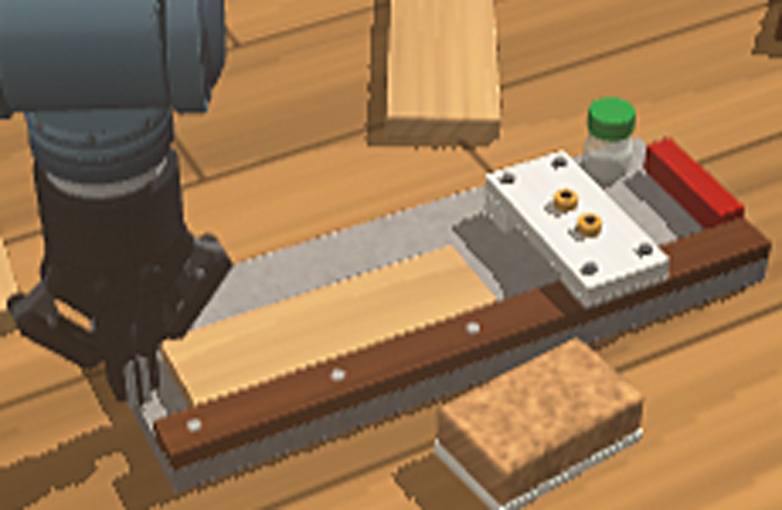

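```bash
python3 -m jog '[{"xyz":[-0.004,0.0,-0.004],"twist":[0,-0.5,0],"claw":0},{"xyz":[-0.004,0.012,-0.004],"twist":[0,-0.5,0],"claw":0},{"xyz":[-0.004,0.024,-0.004],"twist":[0,-0.5,0],"claw":0},{"xyz":[-0.004,0.036,-0.004],"twist":[0,-0.5,0],"claw":0},{"xyz":[-0.004,0.048,-0.004],"twist":[0,-0.5,0],"claw":0}]' && python3 -c "
from h import *
go(-100,-14,25,0)"
```

```text
time: 6.05
eef_pos: [0.5938, -0.0998, 0.0288]
tcp_rot: [0.025, 3.135, -0.006]
ft_force: [-0.9, -2.3, 0.7]
opening: -0.0001
t 6.05 jig [-160.3  -17.1] z 28.8 F [-0.9 -2.3  0.7] open -0.0001 xyz [0.003  0.0603 0.0036] tw [-0.22  0.37  0.15]
```

```bash
python3 -m jog '[{"xyz":[0,0.01,0],"twist":[0,0,0],"claw":0},{"xyz":[0,0.02,0],"twist":[0,0,0],"claw":0},{"xyz":[0,0.03,0],"twist":[0,0,0],"claw":0},{"xyz":[0,0.04,0],"twist":[0,0,0],"claw":0}]' && python3 -c "
from h import *
go(-34,-14,25,0)
im=env.get_image('scene')[190:340,220:450,::-1];cv2.imwrite('pics/scene6c.png',cv2.resize(im,None,fx=3.4,fy=3.4,interpolation=cv2.INTER_CUBIC))"
```

```text
time: 6.45
eef_pos: [0.5944, -0.059, 0.0287]
tcp_rot: [0.024, 3.135, -0.006]
ft_force: [0.9, -1.9, -0.5]
opening: -0.0003
t 6.45 jig [-119.5  -17. ] z 28.7 F [ 0.9 -1.9 -0.5] open -0.0003 xyz [0.0028 0.0856 0.0033] tw [-0.22  0.37  0.15]
```

View pics/scene6c.png

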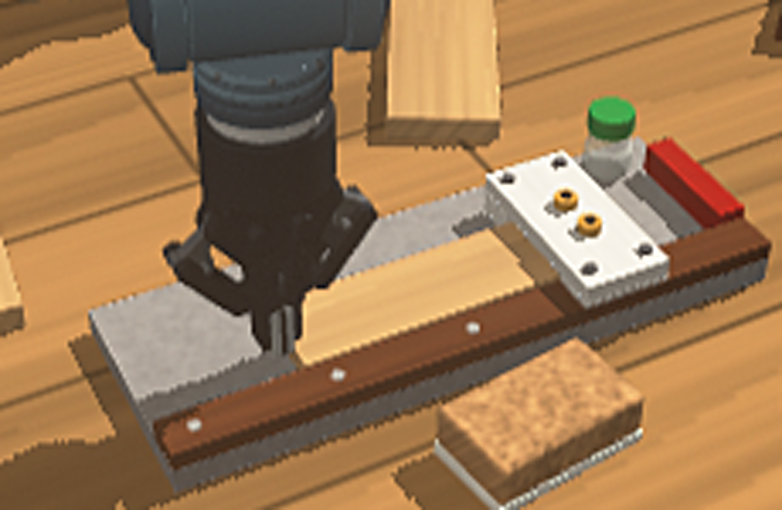

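The slat is entering squarely under the bridge and against the fence, with a push force of about 2 N. I continue, lowering the tips 3 mm.

```bash
python3 -m jog '[{"xyz":[0.002,0.01,0.003],"twist":[0,0.4,0],"claw":0},{"xyz":[0.002,0.02,0.003],"twist":[0,0.4,0],"claw":0},{"xyz":[0.002,0.03,0.003],"twist":[0,0.4,0],"claw":0},{"xyz":[0.002,0.04,0.003],"twist":[0,0.4,0],"claw":0},{"xyz":[0.002,0.05,0.003],"twist":[0,0.4,0],"claw":0}]' && python3 -c "
from h import *
go(-34,-14,25,0)"
```

```text
time: 7.0
eef_pos: [0.5932, -0.007, 0.0256]
tcp_rot: [-0.023, -3.141, 0.005]
ft_force: [-0.3, -3.5, 4.3]
opening: 0.0003
t 7.0 jig [-67.5 -14.8] z 25.6 F [-0.3 -3.5  4.3] open 0.0003 xyz [0.0007 0.0335 0.0005] tw [-0.18 -0.04  0.2 ]
```

```bash
python3 -m jog '[{"xyz":[0,0.007,0],"twist":[0,0,0],"claw":0},{"xyz":[0,0.014,0],"twist":[0,0,0],"claw":0},{"xyz":[0,0.020,0],"twist":[0,0,0],"claw":0},{"xyz":[0,0.024,0],"twist":[0,0,0],"claw":0},{"xyz":[0,0.024,0],"twist":[0,0,0],"claw":0}]' && python3 -c "
from h import *
go(-34,-14,25,0)
cv2.imwrite('pics/top7.png',env.get_image('top')[:,:,::-1])
im=cv2.imread('pics/top7.png')[175:255,215:395];cv2.imwrite('pics/top7c.png',cv2.resize(im,None,fx=4.4,fy=4.4,interpolation=cv2.INTER_CUBIC))
im=env.get_image('scene')[190:340,220:450,::-1];cv2.imwrite('pics/scene7c.png',cv2.resize(im,None,fx=3.4,fy=3.4,interpolation=cv2.INTER_CUBIC))"
```

```text
time: 7.5
eef_pos: [0.5936, 0.0178, 0.0256]
tcp_rot: [-0.023, -3.141, 0.003]
ft_force: [0.5, 0.6, 4.4]
opening: 0.0002
t 7.5 jig [-42.7 -14.8] z 25.6 F [0.5 0.6 4.4] open 0.0002 xyz [0.0007 0.0087 0.0005] tw [-0.13 -0.03  0.2 ]
```

View pics/scene7c.png

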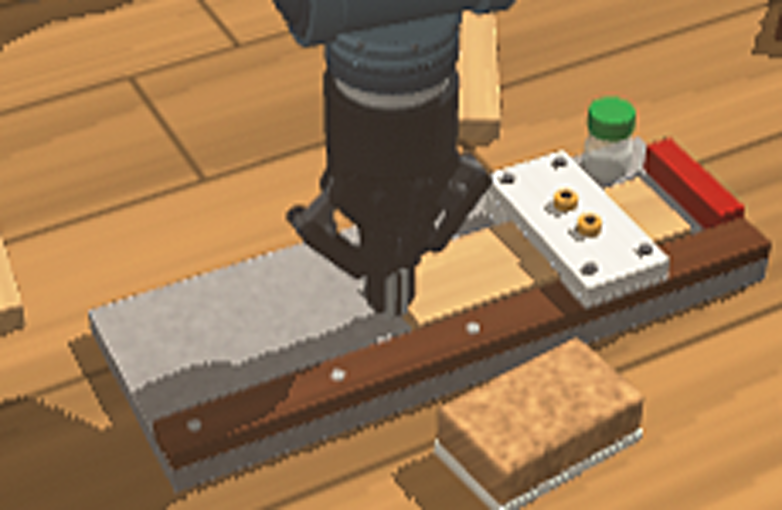

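View pics/top7c.png

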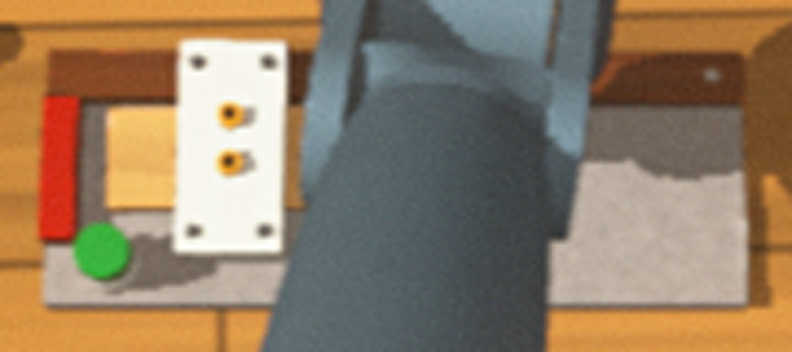

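About 15 mm are left to the stop, from the slat's front at crop x≈106 to the stop face at x≈80. I push on slowly.

```bash
python3 -m jog '[{"xyz":[0,0.003,0],"twist":[0,0,0],"claw":0},{"xyz":[0,0.006,0],"twist":[0,0,0],"claw":0},{"xyz":[0,0.008,0],"twist":[0,0,0],"claw":0},{"xyz":[0,0.01,0],"twist":[0,0,0],"claw":0}]' && python3 -c "
from h import *
go(-34,-14,25,0)"
```

```text
time: 8.0
eef_pos: [0.5938, 0.0277, 0.0255]
tcp_rot: [-0.024, -3.141, 0.003]
ft_force: [-0.2, -3.6, 4.2]
opening: 0.0002
t 8.0 jig [-32.9 -14.8] z 25.5 F [-0.2 -3.6  4.2] open 0.0002 xyz [ 0.0008 -0.0011  0.0005] tw [-0.11 -0.03  0.16]
```

```bash
python3 -m jog '[{"xyz":[0,0.001,0],"twist":[0,0,0],"claw":0},{"xyz":[0,0.002,0],"twist":[0,0,0],"claw":0},{"xyz":[0,0.003,0],"twist":[0,0,0],"claw":0}]' && python3 -c "
from h import *
go(-34,-14,25,0)"
```

```text
time: 8.3
eef_pos: [0.5938, 0.0307, 0.0255]
tcp_rot: [-0.024, -3.141, 0.003]
ft_force: [-0.5, -3.4, 3.8]
opening: 0.0001
t 8.3 jig [-29.9 -14.7] z 25.5 F [-0.5 -3.4  3.8] open 0.0001 xyz [ 0.0008 -0.0041  0.0005] tw [-0.11 -0.03  0.16]
```

```bash
python3 -m jog '[{"xyz":[0,0.001,0],"twist":[0,0,0],"claw":0},{"xyz":[0,0.002,0],"twist":[0,0,0],"claw":0},{"xyz":[0,0.003,0],"twist":[0,0,0],"claw":0}]' && python3 -c "
from h import *
go(-34,-14,25,0)
im=env.get_image('top')[175:255,215:395,::-1];cv2.imwrite('pics/top8c.png',cv2.resize(im,None,fx=4.4,fy=4.4,interpolation=cv2.INTER_CUBIC))"
```

```text
time: 8.6
eef_pos: [0.5939, 0.0337, 0.0255]
tcp_rot: [-0.024, -3.141, 0.003]
ft_force: [-0.0, -3.4, 3.8]
opening: -0.0001
t 8.6 jig [-26.8 -14.8] z 25.5 F [-0.  -3.4  3.8] open -0.0001 xyz [ 0.0008 -0.0072  0.0006] tw [-0.12 -0.03  0.16]
```

View pics/top8c.png

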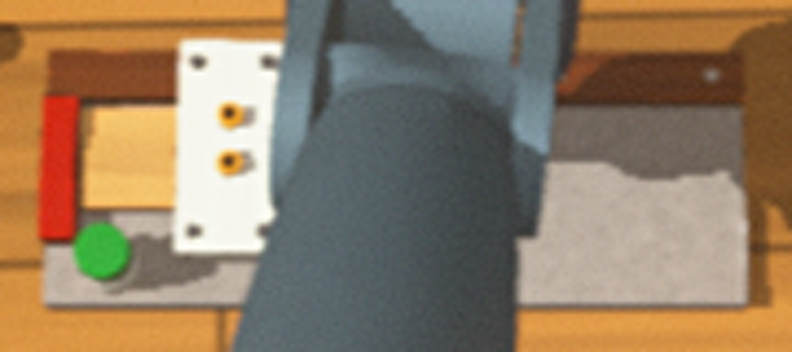

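Nearly home: the front is at x≈83 and the stop face at about 79. I continue until the force rises.

```bash
python3 -m jog '[{"xyz":[0,0.001,0],"twist":[0,0,0],"claw":0},{"xyz":[0,0.002,0],"twist":[0,0,0],"claw":0},{"xyz":[0,0.002,0],"twist":[0,0,0],"claw":0}]' && python3 -c "
from h import *
go(-34,-14,25,0)"
```

```text
time: 8.95
eef_pos: [0.5939, 0.0349, 0.0256]
tcp_rot: [-0.023, -3.141, 0.006]
ft_force: [0.5, -7.2, 3.4]
opening: 0.0002
t 8.95 jig [-25.6 -14.8] z 25.6 F [ 0.5 -7.2  3.4] open 0.0002 xyz [ 0.0008 -0.0084  0.0006] tw [-0.22 -0.04  0.19]
```

```bash
python3 -m jog '[{"xyz":[0,0.001,0],"twist":[0,0,0],"claw":0},{"xyz":[0,0.0015,0],"twist":[0,0,0],"claw":0}]' && python3 -c "
from h import *
go(-34,-14,25,0)"
```

```text
time: 9.15
eef_pos: [0.5939, 0.035, 0.0256]
tcp_rot: [-0.022, -3.141, 0.011]
ft_force: [-0.5, -10.6, 3.0]
opening: 0.0
t 9.15 jig [-25.5 -14.8] z 25.6 F [ -0.5 -10.6   3. ] open 0.0 xyz [ 0.0008 -0.0085  0.0006] tw [-0.39 -0.05  0.24]
```

The slat is against the stop: the force rose to 10.6 N with no further motion. I back off, lift, step away and look.

```bash
python3 -m jog '[{"xyz":[0,-0.02,0],"twist":[0,0,0],"claw":0},{"xyz":[0,-0.03,-0.02],"twist":[0,0,0],"claw":0},{"xyz":[0.01,-0.03,-0.06],"twist":[0,0,0],"claw":0},{"xyz":[0.05,-0.04,-0.08],"twist":[0,0,0],"claw":0},{"xyz":[0.09,-0.06,-0.08],"twist":[0,0,0],"claw":0}]' && python3 -m jog '[{"xyz":[0.02,-0.045,0],"twist":[0,0,0],"claw":0},{"xyz":[0.04,-0.09,0],"twist":[0,0,0],"claw":0},{"xyz":[0.06,-0.13,0],"twist":[0,0,0],"claw":0},{"xyz":[0.06,-0.13,0],"twist":[0,0,0],"claw":0}]' && python3 -c "
from h import *
go(0,26,25,0)
for n in('top','scene'):cv2.imwrite(f'pics/{n}9.png',env.get_image(n)[:,:,::-1])
im=cv2.imread('pics/top9.png')[175:255,215:395];cv2.imwrite('pics/top9c.png',cv2.resize(im,None,fx=4.4,fy=4.4,interpolation=cv2.INTER_CUBIC))
im=cv2.imread('pics/scene9.png')[210:340,240:450];cv2.imwrite('pics/scene9c.png',cv2.resize(im,None,fx=3.8,fy=3.8,interpolation=cv2.INTER_CUBIC))
"
```

```text
time: 9.65
eef_pos: [0.5041, -0.0225, 0.1086]
tcp_rot: [0.019, 3.137, -0.01]
ft_force: [-0.4, -0.7, -0.2]
opening: -0.0
time: 10.05
eef_pos: [0.4405, -0.1543, 0.1086]
tcp_rot: [0.029, 3.138, -0.008]
ft_force: [0.2, -0.4, -0.5]
opening: 0.0001
t 10.05 jig [-217.6  135.2] z 108.6 F [ 0.2 -0.4 -0.5] open 0.0001 xyz [-0.1088  0.2181  0.0828] tw [-0.31  0.19 -0.02]
```

View pics/top9c.png

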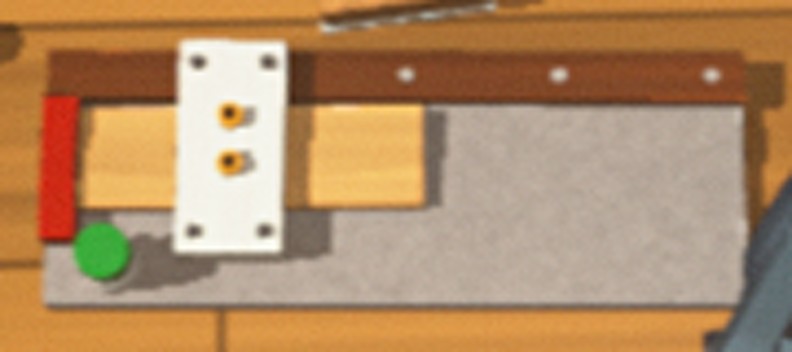

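View pics/scene9c.png

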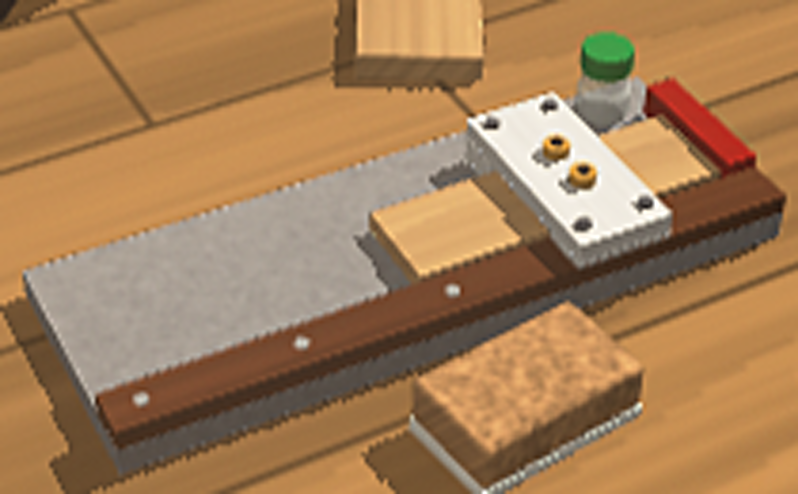

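Compared with the earlier flush picture, the +y edge sits at row ≈208 instead of 200, so the slat may have crept a few mm off the fence. I measure it.

```bash
cat >> m0.py <<'E'
print('--now')
q=fit([('top',JT,UT)])[0]
for nm,st in (('init',[(354,164),(362,265),(697,142),(704,240)]),('flush',[(360,100),(360,199),(703,99),(704,200)]),('now',[(82,106),(82,208),(424,104),(426,207)])):
    qs,r=fit([('top',S,uncrop(st,4.4,(215,175)))],18); print(nm,np.round(injig(q,qs),1),abs(r).max().round(2))
qb=fit([('scene',JS,US)])[0]
qs,r=fit([('scene',S,uncrop([(718,170),(660,117),(418,278),(370,214)],3.8,(240,210)))],18); print('scene now',np.round(injig(qb,qs),1),abs(r).max().round(2))
E
python3 m0.py
python3 - <<'E'
import cv2
im=cv2.imread('pics/top9.png')[190:232,225:325];cv2.imwrite('pics/top9d.png',cv2.resize(im,None,fx=8,fy=8,interpolation=cv2.INTER_CUBIC))
im=cv2.imread('pics/top4.png')[190:232,285:385];cv2.imwrite('pics/top4d.png',cv2.resize(im,None,fx=8,fy=8,interpolation=cv2.INTER_CUBIC))
E
```

```text
top [0.579  0.061  1.5497] 0.69 [ 0.5608 -0.0206  1.6192] 0.4 [-81.9  16.5   4. ]
scene [0.581  0.0601 1.5575] 1.33 [ 0.5633 -0.0199  1.6057] 1.28 [-80.2  16.6   2.8]
both [0.5796 0.0608 1.5526] 2.25 [ 0.5618 -0.0201  1.614 ] 1.12 [-81.3  16.4   3.5]
--now
init [-81.9  16.5   4. ] 0.4
flush [-83.6 -15.4  -0. ] 0.36
now [ 78.4 -11.3   0.4] 0.54
scene now [ 78.7 -10.2   0.3] 0.82
```

View pics/top9d.png

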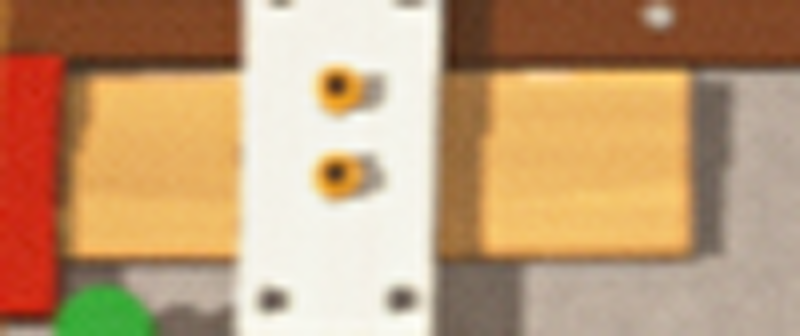

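View pics/top4d.png

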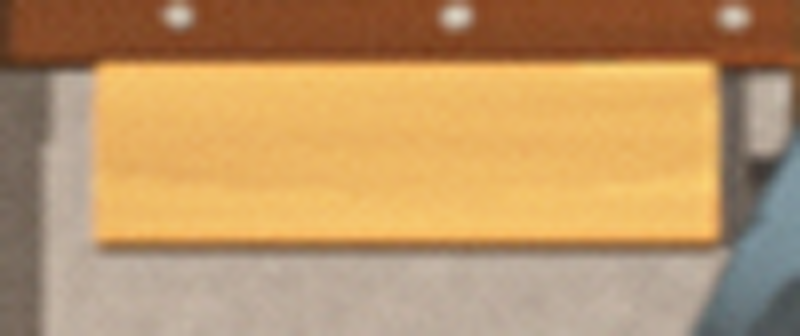

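The slat sits about 4 mm off the fence in both views (top y≈-11.3, scene y≈-10.2), which is too near the limit. I press its exposed side towards the fence at x≈25, where the fingers clear the bridge.

```bash
python3 -c "
from h import *
go(25,50,26,0)"; python3 -m jog '[{"xyz":[-0.015,0.045,0],"twist":[0,0,0],"claw":0},{"xyz":[-0.03,0.09,0],"twist":[0,0,0],"claw":0},{"xyz":[-0.045,0.135,0],"twist":[0,0,0],"claw":0},{"xyz":[-0.06,0.18,0],"twist":[0,0,0],"claw":0},{"xyz":[-0.08,0.225,0],"twist":[0,0,0],"claw":0}]' && python3 -c "
from h import *
go(25,48,26,0)"
```

```text
t 10.15 jig [-214.8  133.9] z 108.5 F [ 0.5 -0.3 -0.2] open 0.0001 xyz [-0.0845  0.2398  0.0817] tw [-0.25  0.19  0.21]
time: 10.65
eef_pos: [0.5244, 0.0766, 0.107]
tcp_rot: [0.019, 3.14, -0.005]
ft_force: [1.6, 0.5, 0.1]
opening: -0.0
t 10.65 jig [14.7 55.4] z 107.0 F [1.6 0.5 0.1] open -0.0 xyz [-0.0074  0.0105  0.081 ] tw [-0.2   0.1   0.36]
```

```bash
python3 -m jog '[{"xyz":[-0.007,0.008,0.03],"twist":[0,0,0.3],"claw":0},{"xyz":[-0.007,0.008,0.06],"twist":[0,0,0.3],"claw":0},{"xyz":[-0.007,0.008,0.08],"twist":[0,0,0.3],"claw":0},{"xyz":[-0.007,0.008,0.08],"twist":[0,0,0.3],"claw":0}]' && python3 -c "
from h import *
go(22,26,26,0)
im=env.get_image('scene')[190:340,220:450,::-1];cv2.imwrite('pics/scene10c.png',cv2.resize(im,None,fx=3.4,fy=3.4,interpolation=cv2.INTER_CUBIC))"
```

```text
time: 11.05
eef_pos: [0.5281, 0.0866, 0.0232]
tcp_rot: [-0.022, -3.135, 0.004]
ft_force: [-1.1, -0.5, 0.1]
opening: -0.0001
t 11.05 jig [24.8 52. ] z 23.2 F [-1.1 -0.5  0.1] open -0.0001 xyz [-0.026  -0.0029 -0.003 ] tw [-0.14 -0.37  0.22]
```

View pics/scene10c.png

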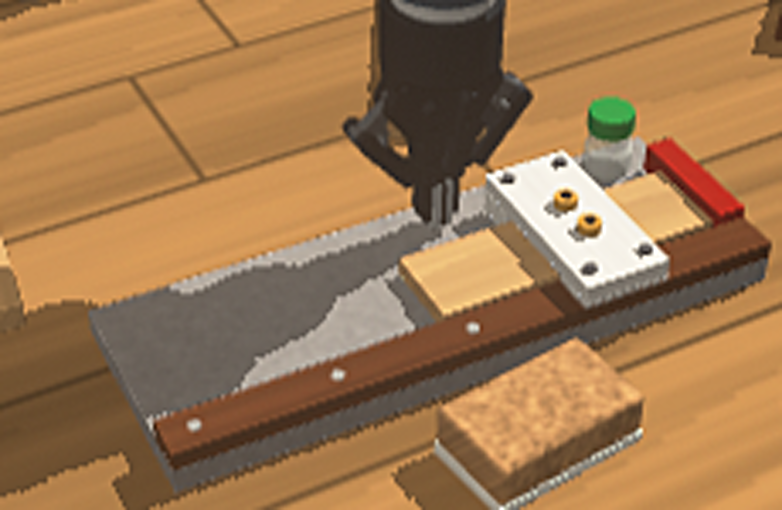

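```bash
python3 -m jog '[{"xyz":[-0.006,0,-0.001],"twist":[0,0,0],"claw":0},{"xyz":[-0.012,0,-0.001],"twist":[0,0,0],"claw":0},{"xyz":[-0.017,0,-0.001],"twist":[0,0,0],"claw":0},{"xyz":[-0.02,0,-0.001],"twist":[0,0,0],"claw":0},{"xyz":[-0.022,0,-0.001],"twist":[0,0,0],"claw":0}]' && python3 -c "
from h import *
go(22,26,26,0)"
```

```text
time: 11.6
eef_pos: [0.5519, 0.0856, 0.0266]
tcp_rot: [-0.024, -3.138, 0.004]
ft_force: [-5.3, 0.2, 3.9]
opening: -0.0003
t 11.6 jig [24.3 28.2] z 26.6 F [-5.3  0.2  3.9] open -0.0003 xyz [-0.0022 -0.0023  0.0006] tw [-0.16 -0.21  0.18]
```

```bash
python3 -m jog '[{"xyz":[-0.001,0,0],"twist":[0,0,0],"claw":0},{"xyz":[-0.002,0,0],"twist":[0,0,0],"claw":0},{"xyz":[-0.003,0,0],"twist":[0,0,0],"claw":0},{"xyz":[-0.003,0,0],"twist":[0,0,0],"claw":0}]' && python3 -c "
from h import *
go(22,26,26,0)"
```

```text
time: 12.0
eef_pos: [0.5521, 0.0857, 0.0261]
tcp_rot: [-0.023, -3.13, 0.004]
ft_force: [-10.5, 0.8, 8.2]
opening: -0.0
t 12.0 jig [24.4 28. ] z 26.1 F [-10.5   0.8   8.2] open -0.0 xyz [-0.002  -0.0024  0.    ] tw [-0.15 -0.64  0.19]
```

The tool stalled at 10.5 N, at nearly the same y as the first flush push (28.0 against 27.5). I back off and check.

```bash
python3 -m jog '[{"xyz":[0.015,0,0],"twist":[0,0,0],"claw":0},{"xyz":[0.025,-0.005,-0.02],"twist":[0,0,0],"claw":0},{"xyz":[0.03,-0.02,-0.065],"twist":[0,0,0],"claw":0},{"xyz":[0.04,-0.06,-0.085],"twist":[0,0,0],"claw":0},{"xyz":[0.06,-0.1,-0.085],"twist":[0,0,0],"claw":0}]' && python3 -m jog '[{"xyz":[0.02,-0.045,0],"twist":[0,0,0],"claw":0},{"xyz":[0.03,-0.09,0],"twist":[0,0,0],"claw":0},{"xyz":[0.04,-0.13,0],"twist":[0,0,0],"claw":0},{"xyz":[0.04,-0.13,0],"twist":[0,0,0],"claw":0}]' && python3 -c "
from h import *
go(0,26,25,0)
for n in('top','scene'):cv2.imwrite(f'pics/{n}11.png',env.get_image(n)[:,:,::-1])
im=cv2.imread('pics/top11.png')[175:255,215:395];cv2.imwrite('pics/top11c.png',cv2.resize(im,None,fx=4.4,fy=4.4,interpolation=cv2.INTER_CUBIC))
im=cv2.imread('pics/top11.png')[190:232,225:325];cv2.imwrite('pics/top11d.png',cv2.resize(im,None,fx=8,fy=8,interpolation=cv2.INTER_CUBIC))
im=cv2.imread('pics/scene11.png')[210:340,240:450];cv2.imwrite('pics/scene11c.png',cv2.resize(im,None,fx=3.8,fy=3.8,interpolation=cv2.INTER_CUBIC))
"
```

```text
time: 12.5
eef_pos: [0.495, -0.0148, 0.1165]
tcp_rot: [-0.02, -3.14, 0.008]
ft_force: [0.7, -0.4, 0.5]
opening: 0.0004
time: 12.9
eef_pos: [0.453, -0.1485, 0.118]
tcp_rot: [0.03, 3.14, -0.011]
ft_force: [1.0, 0.3, 0.1]
opening: 0.0002
t 12.9 jig [-211.6  122.8] z 118.0 F [1.  0.3 0.1] open 0.0002 xyz [-0.0964  0.2123  0.0916] tw [-0.41  0.06 -0.06]
```

View pics/top11d.png

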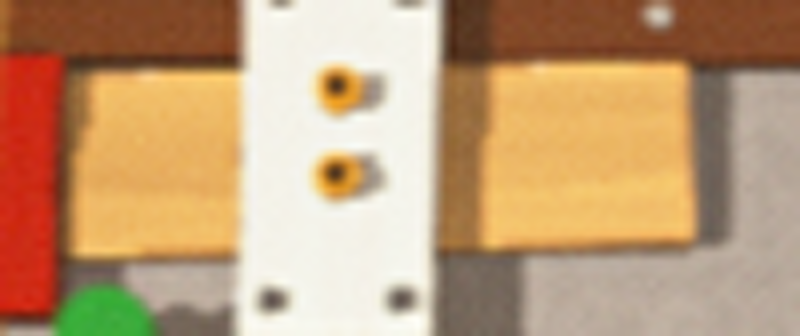

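View pics/scene11c.png

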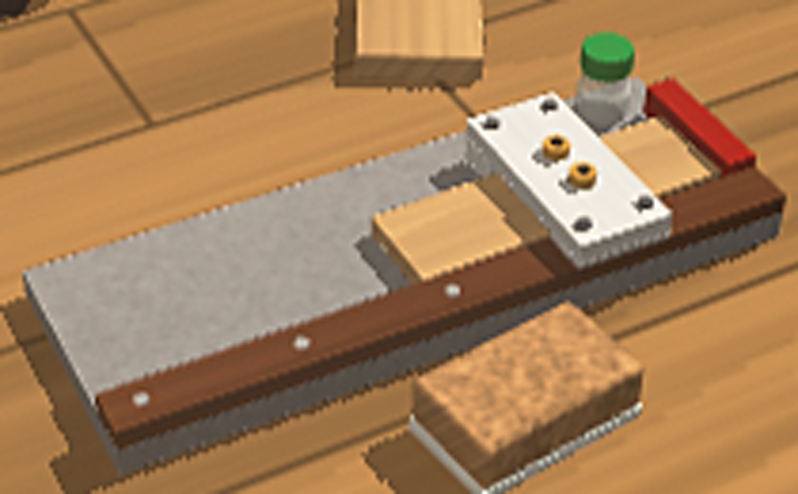

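View pics/top11.png

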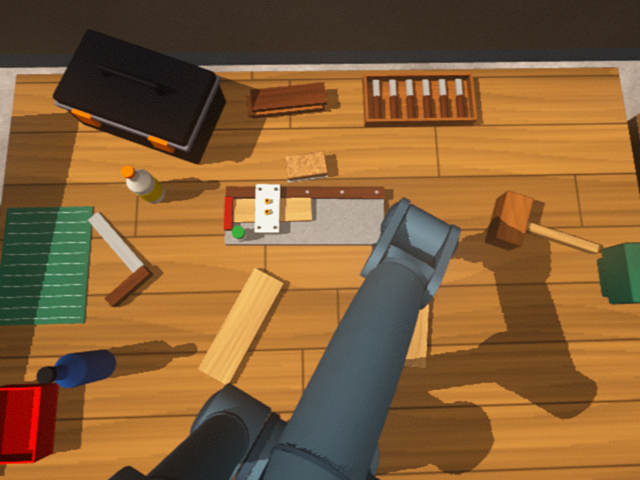

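The rear is now on the fence, but the front is still about 3 mm off it, a skew of about 1.2°. The slat probably jammed like a strut between stop and fence. I press its side again, this time drawing slightly in -x so friction frees it from the stop, and afterwards nudge it home with a push purely along x.

```bash
python3 -m jog '[{"xyz":[-0.015,0.047,0],"twist":[0,0,0],"claw":0},{"xyz":[-0.03,0.094,0],"twist":[0,0,0],"claw":0},{"xyz":[-0.045,0.141,0],"twist":[0,0,0],"claw":0},{"xyz":[-0.06,0.188,0],"twist":[0,0,0],"claw":0},{"xyz":[-0.073,0.235,0.01],"twist":[0,0,0],"claw":0}]' && python3 -c "
from h import *
go(30,45,26,0)"
```

```text
time: 13.5
eef_pos: [0.5313, 0.0924, 0.1074]
tcp_rot: [0.02, 3.138, -0.008]
ft_force: [0.2, -1.4, 0.5]
opening: -0.0001
t 13.5 jig [30.7 48.9] z 107.4 F [ 0.2 -1.4  0.5] open -0.0001 xyz [-0.0036 -0.0003  0.0814] tw [-0.29  0.21  0.3 ]
```

```bash
python3 -m jog '[{"xyz":[-0.003,0,0.03],"twist":[0,0,0.3],"claw":0},{"xyz":[-0.003,0,0.06],"twist":[0,0,0.3],"claw":0},{"xyz":[-0.003,0,0.08],"twist":[0,0,0.3],"claw":0},{"xyz":[-0.003,0,0.08],"twist":[0,0,0.3],"claw":0}]' && python3 -c "
from h import *
go(30,29.5,26,0)"
```

```text
time: 13.9
eef_pos: [0.5314, 0.0938, 0.0241]
tcp_rot: [-0.025, -3.138, 0.007]
ft_force: [-0.3, 0.2, -0.4]
opening: 0.0001
t 13.9 jig [32.1 48.8] z 24.1 F [-0.3  0.2 -0.4] open 0.0001 xyz [-0.0193 -0.0021 -0.0019] tw [-0.27 -0.19  0.15]
```

```bash
python3 -m jog '[{"xyz":[-0.008,0,0],"twist":[0,0,0],"claw":0},{"xyz":[-0.015,0,0],"twist":[0,0,0],"claw":0},{"xyz":[-0.019,0,0],"twist":[0,0,0],"claw":0},{"xyz":[-0.0205,-0.001,0],"twist":[0,0,0],"claw":0},{"xyz":[-0.022,-0.003,0],"twist":[0,0,0],"claw":0}]' && python3 -c "
from h import *
go(30,29.5,26,0)"
```

```text
time: 14.4
eef_pos: [0.5522, 0.0912, 0.0242]
tcp_rot: [-0.025, -3.134, 0.005]
ft_force: [-7.8, 5.0, 3.9]
opening: -0.0
t 14.4 jig [29.9 28. ] z 24.2 F [-7.8  5.   3.9] open -0.0 xyz [ 0.0015  0.0001 -0.0018] tw [-0.18 -0.4   0.14]
```

```bash
python3 -m jog '[{"xyz":[-0.001,-0.002,0],"twist":[0,0,0],"claw":0},{"xyz":[-0.002,-0.004,0],"twist":[0,0,0],"claw":0},{"xyz":[-0.002,-0.006,0],"twist":[0,0,0],"claw":0}]' && python3 -c "
from h import *
go(30,29.5,26,0)"
```

```text
time: 14.7
eef_pos: [0.5521, 0.086, 0.0237]
tcp_rot: [-0.025, -3.13, 0.002]
ft_force: [-6.2, 4.4, 1.4]
opening: -0.0001
t 14.7 jig [24.7 28. ] z 23.7 F [-6.2  4.4  1.4] open -0.0001 xyz [ 0.0015  0.0053 -0.0023] tw [-0.08 -0.68  0.12]
```

```bash
python3 -m jog '[{"xyz":[-0.002,0,0],"twist":[0,0,0],"claw":0},{"xyz":[-0.003,0,0],"twist":[0,0,0],"claw":0},{"xyz":[-0.003,0,0],"twist":[0,0,0],"claw":0}]' && python3 -m jog '[{"xyz":[0.015,0,0],"twist":[0,0,0],"claw":0},{"xyz":[0.025,-0.005,-0.02],"twist":[0,0,0],"claw":0},{"xyz":[0.03,-0.02,-0.065],"twist":[0,0,0],"claw":0},{"xyz":[0.04,-0.06,-0.085],"twist":[0,0,0],"claw":0},{"xyz":[0.06,-0.1,-0.085],"twist":[0,0,0],"claw":0}]' && python3 -m jog '[{"xyz":[0.02,-0.045,0],"twist":[0,0,0],"claw":0},{"xyz":[0.03,-0.09,0],"twist":[0,0,0],"claw":0},{"xyz":[0.04,-0.13,0],"twist":[0,0,0],"claw":0},{"xyz":[0.04,-0.13,0],"twist":[0,0,0],"claw":0}]' && python3 -c "
from h import *
go(-60,-16,25,0)
cv2.imwrite(f'pics/top12.png',env.get_image('top')[:,:,::-1])
im=cv2.imread('pics/top12.png')[190:232,225:325];cv2.imwrite('pics/top12d.png',cv2.resize(im,None,fx=8,fy=8,interpolation=cv2.INTER_CUBIC))
"
```

```text
time: 15.0
eef_pos: [0.5523, 0.0861, 0.0235]
tcp_rot: [-0.025, -3.122, 0.002]
ft_force: [-11.3, 1.2, 8.4]
opening: 0.0003
time: 15.5
eef_pos: [0.4963, -0.0149, 0.115]
tcp_rot: [-0.022, -3.133, 0.007]
ft_force: [1.4, -0.7, 0.3]
opening: 0.0
time: 15.9
eef_pos: [0.4543, -0.1489, 0.1173]
tcp_rot: [-0.032, -3.136, 0.011]
ft_force: [-0.2, 0.2, 0.4]
opening: -0.0001
t 15.9 jig [-211.9  121.4] z 117.3 F [-0.2  0.2  0.4] open -0.0001 xyz [-0.1376  0.1529  0.0904] tw [-0.41 -0.32 -0.12]
```

View pics/top12d.png

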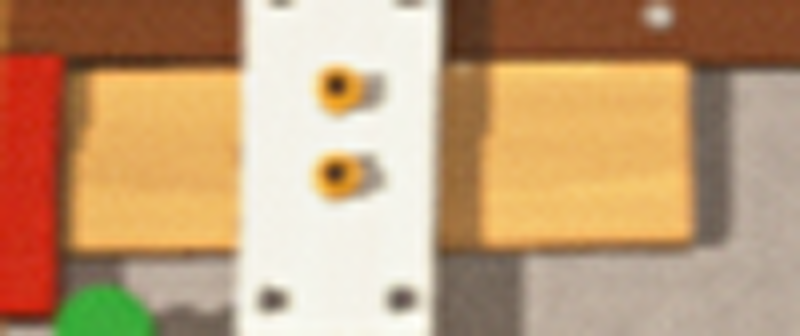

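```bash
cat >> m0.py <<'E'
print('--12'); o=(225,190)
for nm,st in (('11',[(72,72),(72,258),(689,62),(695,243)]),('12',[(72,67),(72,252),(689,61),(692,244)])):
    qs,r=fit([('top',S,uncrop(st,8,o))],18); print(nm,np.round(injig(q,qs),1),abs(r).max().round(2))
E
python3 m0.py | tail -2; python3 - <<'E'
import cv2
a=cv2.imread('pics/top12.png')[195:225,230:260];b=cv2.imread('pics/top12.png')[195:225,285:320]
cv2.imwrite('pics/top12e.png',cv2.hconcat([cv2.resize(a,(390,390),interpolation=2),cv2.resize(b,(400,390),interpolation=2)]))
E
```

```text
11 [ 78.2 -13.2   1.3] 0.56
12 [ 78.5 -14.1   0.7] 0.78
```

View pics/top12e.png

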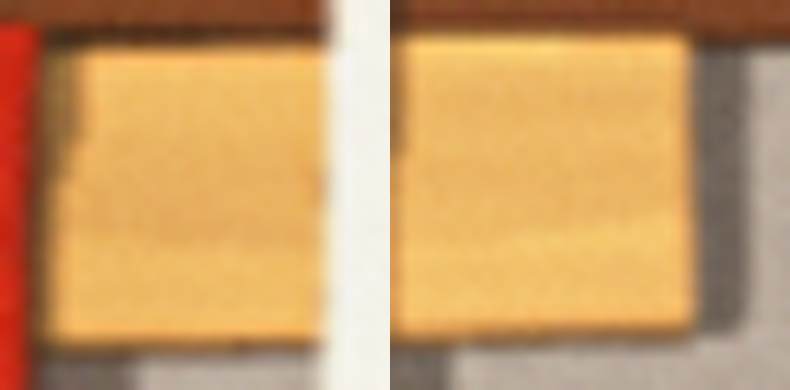

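The slat now reads x=78.5, y=-14.1, with a 0.7° skew. The contact position at the stop reads 78.2–78.7, so it is at the stop and well inside every limit. I raise the arm clear and hand in.

```bash
python3 -m jog '[{"xyz":[0,0,-0.04],"twist":[0,0,0],"claw":0},{"xyz":[0,0,-0.08],"twist":[0,0,0],"claw":0},{"xyz":[0,0,-0.1],"twist":[0,0,0],"claw":0},{"xyz":[0,0,-0.1],"twist":[0,0,0],"claw":0},{"xyz":[0,0,-0.1],"twist":[0,0,0],"claw":0}]' && python3 -c "
from h import *
go(0,0,100)
cv2.imwrite('pics/scene13.png',env.get_image('scene')[:,:,::-1])"
```

```text
time: 16.45
eef_pos: [0.4553, -0.1455, 0.2167]
tcp_rot: [-0.027, -3.136, 0.009]
ft_force: [0.6, 0.6, -0.6]
opening: 0.0001
t 16.45 jig [-208.5  120.5] z 216.7 F [ 0.6  0.6 -0.6] open 0.0001 xyz [-0.1213  0.2091  0.1148] tw None
```

View pics/scene13.png

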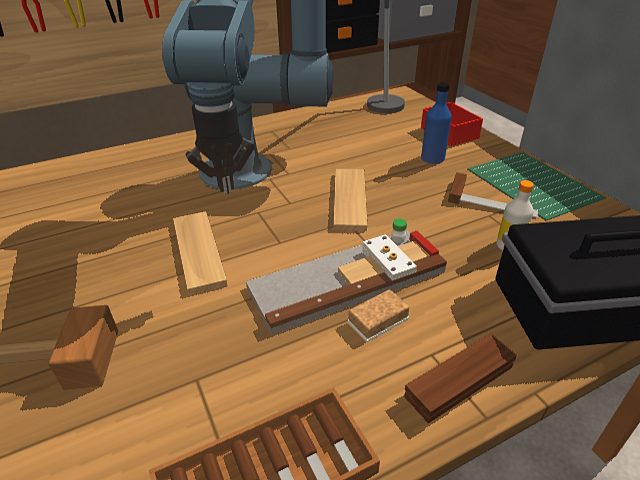

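The slat is under the bridge at (385,262), all bystanders are where they were, and the arm is clear.

```bash
python3 -c "
from station import env
print(env.close_job())"
```

```text
the job is handed in; nothing more can be done
None
```

The slat is under the bridge with its front end at the red stop and its side along the fence. I handed the job in at about 16.5 s of the 43 s, and no verdict was reported.

- **What I did:** With the fingers shut, I pushed the slat sideways against the fence. I then pushed its rear end under the bridge until the force rose to about 10 N at the stop.
- **What went wrong on the way:** After that push the slat sat about 4 mm off the fence. The first sideways correction closed only the rear and left a skew of about 1.2°. A second sideways press, drawing slightly back from the stop, fixed most of it.
- **Last check, top camera:** The slat's centre reads x = 78.5, y = -14.1 mm in jig axes (home is 80, -15), with a skew of about 0.7°. The front therefore still has a gap of about 2 mm to the fence.
- **Stop contact:** The x reading of 1.5 mm short matches what I measured when the slat was firmly against the stop, so I take it as camera bias. I did not push it against the stop again after the last sideways press.
- **Surroundings:** The bystanders look unmoved in the last picture. The arm is raised clear and the wrist force reads about zero.

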